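# Count along the fittings rack and push the pipe cap into the third gap

### The arm

A 6-joint arm with a two-finger parallel gripper is mounted at the origin on the work surface. World frame = base frame: x ahead of the robot, y to its left, z up, the work surface at z = 0. Lengths are in m, angles in rad, forces in N, time in s.
With the tool pointing down it reaches from about 0.35 to 0.775 m from the base axis. Payload 7.3 kg.
Tool frame: the origin (TCP) lies between the finger pads; the fingertips stand robot.tcp_to_tips ahead of it and the grasp point (between the pads) lies 2 mm behind it (robot.tcp_to_tips is the distance from the TCP to the fingertips, in m); y points along the fingers, x is the direction in which the jaws open and shut, and the axes are right-handed (so a half turn about y gives the same grasp; the last joint's range is limited). The gripper opens to 92 mm and grips with 3 to 60 N. Pads are 19 mm wide; open, the fingers measure 130 mm over their backs; the gripper's body (75 mm by 190 mm) begins 47 mm behind the grasp point.
Start: joints at [1.202, 0.342, 1.524, -0, 1.275, -0.146], TCP at [0.116, 0.512, 0.244] pointing down, gripper open.
Joint ranges: [-2.53, 2.53], [-0.77, 2.02], [0.04, 2.7], [-1, 4.14], [0.28, 2.66], [-3.11, 3.11]. Speed limits (rad/s): [2.57, 2.57, 3.14, 3.14, 3.14, 3.14].

### API

Orientations are given as [roll, pitch, yaw] about the fixed x, y, z axes, in that order (R = Rz(yaw) Ry(pitch) Rx(roll)).
In Python, from cell import status, read_camera, get_calibration, robot gives the robot as it stands.
- The arm moves only by the shell command python3 -m creep 'ROWS' [FORCE]. ROWS is JSON, a list of rows, each an object of numbers: "dx", "dy", "dz": the shift along the tool's x, y, z in m; "rx", "ry", "rz": the turn, a rotation vector about the tool's x, y, z in rad; "gripper": the opening, from 0 (shut) to 1 (fully open). A call has 1 to 20 rows; each row is the pose to reach, as a shift and turn from the pose commanded when the call began, along the tool's axes at that moment; what a row does not reach only later rows make up. A row lasts 1/8 s, in which the tool goes at most 62.5 mm and 10.7 degrees, less where a joint would pass 70% of its speed; a pose out of reach is approached as far as the arm can. A call with a gripper value outside its range is refused whole. The fingers move at their own pace and stop on an object; FORCE is the grip in N (left out, the last holds). Time passes only in rows, so rows that repeat a pose let the fingers close. It gives the time, the measured TCP pose, the force and the opening at its end, in the units of the state.
- status.observe(): the state, without advancing time (a new reading comes with each control period).
- read_camera(name): name is "scene" or "top" or "wrist"; returns (picture, depth): 480x640x3 uint8, red, green, blue; 480x640 float32, m along the optical axis (not along the pixel's ray), 0 where there is no reading.
- get_calibration(name): a dict with "fx", "fy", "cx", "cy" (pixels), "xyz" and "rotation" of the camera in the world; the wrist camera has in their place "mount" (4x4, takes a point from camera to tool coordinates, whose origin is the TCP and whose axes are the tool frame's). Camera axes: x right, y down, z forward; pixel columns grow to the right and rows downward; lengths in m; the calibration is good to about 2 mm. A picture is of the moment at which its call begins: read the wrist's pose just before it. get_calibration takes no time and is no camera call.
- robot.hand_in(): hands the job in, once; it reports no verdict.
The state is a dict: "time": time; "qpos": joint angles; "qvel": joint speeds; "joint_efforts": joint torques, N m; "tool_pos": TCP position; "tool_rot": TCP orientation; "contact_force": force on the tool from outside, world axes, zero at the start; "torque": the same for the moment, N m; "opening": finger opening in m.
Only numpy, scipy, OpenCV 4.12 (cv2) and the standard library are available. Lean on these libraries where they do the work, as an engineer would, in place of code of your own. Each camera call takes 0.05 s, during which the arm holds its last target.

### The job

Beginning over the gap next to the tall post, run a fingertip along the top of the rack's rail, keeping it touching, past the first and second gaps and stop over the third gap (count every gap, filled or empty). Then push the loose pipe cap lying in front of the rack along the bench into that third gap until it is home against the back. Only touch and push: never lift or tip the cap, and leave the other fittings, the jar and the spanner where they are.

Things in the scene. Friction and masses are not known exactly. Their poses are not given: they have to be found in the camera images.
- rack: Fixed grey painted steel rack on the bench, 406 mm long (its y), open at the top and towards the robot. Seven dividers, 10 mm thick, 44 mm high, make six gaps 56 mm wide, 50 mm deep, centred at y = -165, -99, -33, 33, 99, 165 mm. Origin: on the bench, middle of the mouth line (dividers' front ends); x points into the gaps, z up; back wall face at x = 50 mm. The gap floor is the bench. Place and yaw vary.
- rail: Fixed flat dark steel rail along the back top of the rack, behind all six gaps: 406 mm long (its y), 28 mm wide (its x), smooth and rigid. Origin: centre of its underside, 44 mm above the bench; its top is 8 mm higher, 52 mm above the bench. Same axes as the rack; the rail's centre line is at x = 64 mm of the rack.
- post: Fixed tall round steel post, 27 mm across (40 mm wide head, top 15 mm), 85 mm high, just beyond one end of the rail and in line with it, its axis 22 mm from the rail's end. Which end varies. Counting starts here: first, second and third gap centres are 60, 126 and 192 mm from its axis along the rail. Origin: centre of its underside, on the bench.
- stub: Fixed low round steel stub, 27 mm across, 30 mm high, standing in the same way beyond the other end of the rail (lower than the rail). Origin: centre of its underside.
- cap: The loose part to push: a plain round solid bright steel pipe cap with a rounded top edge, standing upright on the bench in front of the rack, 44 mm in diameter, 40 mm high, about 0.3 kg (0.2 to 0.4). Origin: centre of its underside. It is home when its wall touches the gap's back wall, its centre then being at x = 28 mm of the rack.
- nut: Bystander: loose dark hex nut, 49 mm over corners, 22 mm high, lying in one gap of the rack (never the third). Origin: centre of its underside.
- reducer: Bystander: loose dark stepped round reducer, 44 mm wide below and 26 mm above, 40 mm high, standing in another gap of the rack (never the third). Origin: centre of its underside.
- jar: Bystander: jar 64 mm in diameter, 85 mm high, on the bench to the robot's left. Origin: centre of its underside.
- spanner: Bystander: spanner 190 mm long lying on the bench to the robot's right. Origin: on its underside near the middle.
There are look-alikes about, which are no part of the job. Leave any green or pink look-alike of the cap alone.

How it is judged:
By the outcome, as a careful person would: the job done as asked, in the order asked, and still so for the second after the job is handed in, with the robot touching nothing.
It also fails if it takes over 59 s, if anything falls off the work surface, if the arm or the gripper's body presses on something with over 40 N, if the wrist force passes 120 N, or if a joint passes its speed limit or range.

## Working session

There is one attempt and no reset: what is moved stays moved. The work goes in short steps, Python scripts to look and compute and a shell command to move; the robot and the scene stay as the last step left them, time stands still between calls to the robot, and variables do not carry over. Pictures are saved under pics/ and viewed, and the job is handed in when it is done.

```bash
ls; mkdir -p pics; python3 - <<'E'
from cell import status, read_camera, get_calibration, robot
import cv2,numpy as np
print(status.observe()); print(robot.tcp_to_tips)
for n in ["scene","top"]:
    p,d=read_camera(n); cv2.imwrite(f"pics/{n}0.png",p[:,:,::-1]); np.savez(f"{n}0.npz",p=p,d=d)
    print(n,get_calibration(n))
print(get_calibration("wrist"))
E
```

```text
pics
{'time': 0.0, 'qpos': array([ 1.20196334e+00,  3.42727851e-01,  1.52503412e+00,  3.00576480e-05,
        1.27537385e+00, -1.46027579e-01]), 'qvel': array([ 2.30399052e-05, -6.40329904e-04, -1.80785515e-04,  1.01167874e-04,
        1.32607688e-03, -6.33367302e-04]), 'joint_efforts': array([ 3.39172648e-04, -4.31236589e+01, -2.44215542e+01,  7.18376739e-02,
        5.61086484e-02, -1.53141068e-04]), 'tool_pos': array([0.11585264, 0.51166761, 0.2430363 ]), 'tool_rot': array([-1.57054334e+00,  1.52257036e-03,  1.34798234e+00]), 'contact_force': array([ 0.50950799,  0.42570455, -1.1791353 ]), 'torque': array([ 0.00265637,  0.08279091, -0.05010221]), 'opening': 0.09163315538780983}
0.017
scene {'fx': 614.3932783089086, 'fy': 614.3932783089086, 'cx': 323.9895341737483, 'cy': 234.37333118157542, 'xyz': array([ 1.1812769 , -0.784508  ,  0.89440134]), 'rotation': array([-2.25058096, -0.01132204,  0.69873428])}
top {'fx': 466.84132572644313, 'fy': 466.84132572644313, 'cx': 320.8430625226229, 'cy': 246.23586985283805, 'xyz': array([0.35726773, 0.01993085, 1.00997523]), 'rotation': array([-2.95906711, -0.009444  , -1.57860987])}
{'fx': 399.5054655149377, 'fy': 399.5054655149377, 'cx': 320.24004257405227, 'cy': 236.40340270418756, 'mount': array([[ 9.99999504e-01,  6.83727835e-04, -7.24782149e-04,
         2.16082721e-04],
       [ 8.81004756e-04, -2.66957008e-01,  9.63708037e-01,
        -1.40904607e-01],
       [ 4.65428335e-04, -9.63708197e-01, -2.66957478e-01,
         7.10620453e-02],
       [ 0.00000000e+00,  0.00000000e+00,  0.00000000e+00,
         1.00000000e+00]])}
```

View pics/scene0.png

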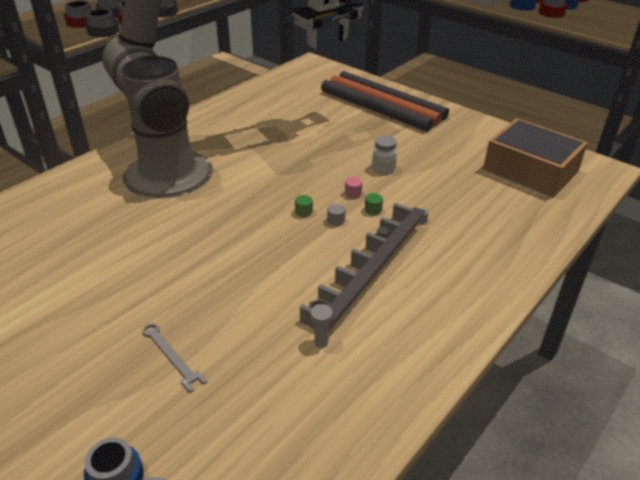

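View pics/top0.png

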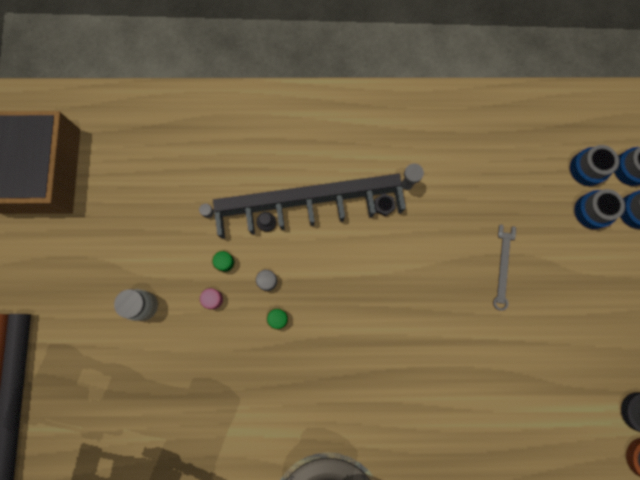

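```bash
cat > h.py <<'E'
import numpy as np,cv2
from scipy.spatial.transform import Rotation as R
from cell import get_calibration
def cast(n,px,z):
    c=get_calibration(n); px=np.atleast_2d(px).astype(float)
    d=np.c_[(px[:,0]-c['cx'])/c['fx'],(px[:,1]-c['cy'])/c['fy'],np.ones(len(px))]
    M=R.from_euler('xyz',c['rotation']).as_matrix(); d=d@M.T
    return c['xyz']+d*((z-c['xyz'][2])/d[:,2])[:,None]
def proj(n,P):
    c=get_calibration(n); M=R.from_euler('xyz',c['rotation']).as_matrix()
    q=(np.atleast_2d(P)-c['xyz'])@M
    return np.c_[q[:,0]/q[:,2]*c['fx']+c['cx'],q[:,1]/q[:,2]*c['fy']+c['cy']]
E
python3 - <<'E'
import cv2,numpy as np
for n,(a,b,c,e) in {"top":(190,440,150,340),"scene":(280,440,140,350)}.items():
    p=np.load(n+"0.npz")['p'][c:e,a:b,::-1]
    s=min(800/(b-a),600/(e-c)); cv2.imwrite(f"pics/{n}crop.png",cv2.resize(p,None,fx=s,fy=s,interpolation=cv2.INTER_CUBIC)[:600,:800]); print(n,s)
E
```

```text
top 3.1578947368421053
scene 2.857142857142857
```

View pics/topcrop.png

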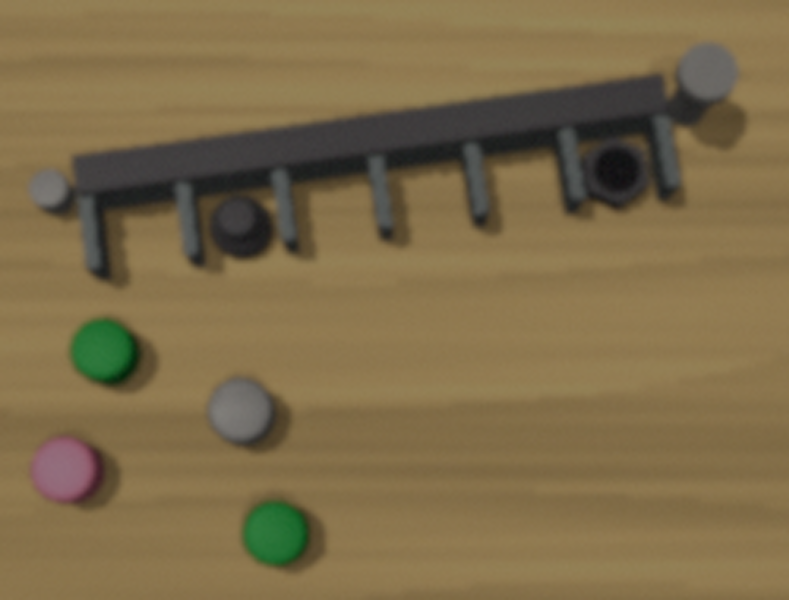

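View pics/scenecrop.png

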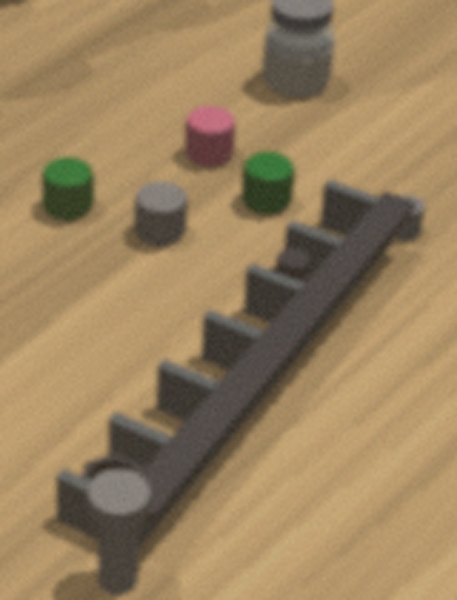

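```bash
python3 - <<'E'
from h import *
p=np.load("top0.npz")['p']; hsv=cv2.cvtColor(p,cv2.COLOR_RGB2HSV)
m=((hsv[...,1]<60)).astype(np.uint8); m[:150]=0;m[340:]=0;m[:,:170]=0;m[:,450:]=0
k,l,s,c=cv2.connectedComponentsWithStats(m)
for i in range(1,k):
    if s[i][4]>50: print(s[i],c[i])
# rail-edge profile: columns
g=cv2.cvtColor(p,cv2.COLOR_RGB2GRAY).astype(float)
for x in (230,262,296,326,355,385): print(x,[int(v) for v in g[170:222,x]])
S=3.1579
def cr(u,v): return ((u+.5)/S-.5+190,(v+.5)/S-.5+150)
print('post top',cast('top',cr(707,73),.085)); print('stub',cast('top',cr(50,190),.030))
print('cap',cast('top',cr(241,410),.038))
for q in [(75,157),(663,75),(80,193),(667,113)]: print(q,cast('top',cr(*q),.052))
print('div fronts z44',[cast('top',cr(*q),.044)[0].round(4) for q in [(96,270),(196,260),(291,247),(387,235),(482,220),(575,207),(672,193)]])
S=2.857
def cr(u,v): return ((u+.5)/S-.5+280,(v+.5)/S-.5+140)
print('scene post top',cast('scene',cr(120,491),.085),'cap',cast('scene',cr(162,198),.04),'div',[cast('scene',cr(*q),.044)[0].round(4) for q in [(329,186),(290,228),(248,270),(207,316),(162,366),(112,418),(62,475)]])
E
```

```text
[ 199  164  225   73 4923] [318.02132846 197.70912046]
[257 212  19  19 264] [265.66666667 221.21969697]
[256 270  21  21 327] [265.93883792 279.81345566]
230 [113, 116, 119, 120, 122, 124, 126, 126, 127, 126, 125, 125, 127, 127, 124, 122, 121, 124, 124, 122, 122, 120, 122, 123, 123, 119, 105, 82, 68, 63, 63, 64, 65, 66, 64, 64, 64, 63, 54, 43, 32, 30, 32, 32, 36, 46, 61, 75, 90, 104, 111, 111]
262 [115, 118, 120, 123, 124, 125, 127, 128, 128, 129, 128, 128, 125, 122, 119, 118, 122, 125, 127, 124, 120, 109, 90, 71, 63, 64, 62, 63, 64, 64, 65, 63, 63, 60, 51, 43, 35, 32, 33, 36, 38, 51, 56, 55, 56, 60, 63, 63, 62, 63, 66, 64]
296 [119, 121, 122, 124, 125, 125, 127, 128, 128, 129, 127, 129, 125, 122, 119, 115, 109, 93, 72, 61, 61, 61, 60, 62, 60, 60, 63, 61, 58, 48, 36, 34, 31, 31, 34, 40, 54, 69, 77, 88, 102, 111, 117, 116, 118, 115, 113, 114, 117, 117, 118, 118]
326 [123, 123, 122, 124, 124, 126, 127, 128, 128, 128, 128, 126, 115, 94, 71, 63, 62, 60, 62, 62, 60, 61, 62, 60, 58, 51, 38, 33, 31, 31, 32, 45, 60, 74, 86, 101, 112, 118, 117, 116, 116, 115, 116, 115, 112, 113, 113, 114, 11
[... 705 characters left out ...]
   ]]
(80, 193) [[0.61152876 0.2324506  0.052     ]]
(667, 113) [[ 0.66538661 -0.16294897  0.052     ]]
div fronts z44 [array([0.5605, 0.2218, 0.044 ]), array([0.567 , 0.1552, 0.044 ]), array([0.5755, 0.0918, 0.044 ]), array([0.5834, 0.0274, 0.044 ]), array([ 0.5934, -0.0367,  0.044 ]), array([ 0.6021, -0.0997,  0.044 ]), array([ 0.6115, -0.1657,  0.044 ])]
scene post top [[ 0.68417166 -0.18507947  0.085     ]] cap [[0.46996248 0.12212968 0.04      ]] div [array([0.5666, 0.2206, 0.044 ]), array([0.5756, 0.1536, 0.044 ]), array([0.5823, 0.0891, 0.044 ]), array([0.5921, 0.0252, 0.044 ]), array([ 0.6018, -0.04  ,  0.044 ]), array([ 0.6095, -0.1048,  0.044 ]), array([ 0.6198, -0.1688,  0.044 ])]
```

```bash
python3 - <<'E'
from h import *
back=cast('top',[(262,191.7),(296,187.4),(326,183.1),(355,179.1),(385,174.9)],.052)
fr=cast('top',[(262,204.5),(296,199.2),(326,195.4),(355,191.2),(385,186.9)],.052)
for a in(back,fr):
    f=np.polyfit(a[:,1],a[:,0],1); print(f,np.abs(np.polyval(f,a[:,1])-a[:,0]).max(), np.arctan(-f[0]))
mid=(back+fr)/2; f=np.polyfit(mid[:,1],mid[:,0],1); 
psi=-np.arctan(-f[0])*-1
u=np.array([f[0],1])/np.hypot(f[0],1) # rack +y direction
n=np.array([u[1],-u[0]])
print('width',np.mean((back-fr)[:,:2]@n),'psi',psi)
# along-rail position from post & ends
post=np.array([.6831,-.1846]); stub=np.array([.6196,.2579])
ends=np.array([[.6365,.2366],[.6924,-.1613],[.6115,.2325],[.6654,-.1629]])
p0=np.array([np.polyval(f,0),0])
print('post s',(post-p0)@u,'off',(post-p0)@n,'stub s',(stub-p0)@u,(stub-p0)@n,'ends',(ends-p0)@u)
fr7=np.array([[.5605,.2218],[.567,.1552],[.5755,.0918],[.5834,.0274],[.5934,-.0367],[.6021,-.0997],[.6115,-.1657]])
print('div s',(fr7-p0)@u-np.arange(3,-4,-1)*.066,(fr7-p0)@n)
fs=np.array([[.5666,.2206],[.5756,.1536],[.5823,.0891],[.5921,.0252],[.6018,-.04],[.6095,-.1048],[.6198,-.1688]])
print('scene div s',(fs-p0)@u-np.arange(3,-4,-1)*.066,(fs-p0)@n)
print('p0',p0,'u',u,'n',n)
E
```

```text
[-0.13826969  0.67106766] 0.0004569353105993157 0.13739848965960197
[-0.14184926  0.64400788] 0.0007072684573973254 0.14090919441989821
width 0.026797445319184866 psi 0.13915001990387282
post s -0.18636124951924077 off -0.00028890997765218534 stub s 0.2606691938704043 -0.0017997649863426763 ends [ 0.23723102 -0.16457638  0.23663819 -0.16241598]
div s [0.03511538 0.03425756 0.03629141 0.03741814 0.0385507  0.04095294
 0.04028709] [-0.06533564 -0.06813598 -0.06851181 -0.06962054 -0.06860795 -0.06873024
 -0.06857539]
scene div s [0.0330809  0.03148019 0.03267434 0.0340327  0.03411751 0.03487585
 0.03606583] [-0.05946104 -0.05984103 -0.06215203 -0.06130977 -0.06074686 -0.06210914
 -0.06078559]
p0 [0.65753755 0.        ] u [-0.1387014   0.99033425] n [0.99033425 0.1387014 ]
```

```bash
cat >> h.py <<'E'
psi=.139; n=np.array([np.cos(psi),np.sin(psi)]); u=np.array([-n[1],n[0]])
RC=np.array([.65754,0])+u*.0370           # rail centre xy
def W(x,y): return RC+n*(x-.064)+u*y      # rack->world
def toR(p): d=np.asarray(p)[:2]-RC; return np.array([d@n+.064,d@u])
def move(p,yaw,st=None):
    from cell import status
    st=st or status.observe(); M=R.from_euler('xyz',st['tool_rot']).as_matrix()
    d=M.T@(np.asarray(p)-st['tool_pos'])
    T=R.from_euler('xyz',[-np.pi/2,0,yaw]).as_matrix()
    rv=R.from_matrix(M.T@T).as_rotvec()
    print('dxyz',d.round(4),'rv',rv.round(4)); return d,rv
E
python3 - <<'E'
from h import *
for k,q,z in [('cap',(265.94,279.8),.035),('green1',(223,261),.035),('green2',(277.3,318.8),.035),('pink',(210.3,298.3),.035),('jar',(131,304),.085)]:
    w=cast('top',q,z)[0]; print(k,w.round(4),'rack',toR(w).round(4))
print(W(.064,-.165),W(.064,-.033))
move([*W(.064,-.165),.12],psi+np.pi/2)
E
```

```text
cap [0.4664 0.1248 0.035 ] rack [-0.108   0.1131]
green1 [0.5068 0.2158 0.035 ] rack [-0.0554  0.1976]
green2 [0.3855 0.1003 0.035 ] rack [-0.1915  0.1001]
pink [0.4286 0.2397 0.035 ] rack [-0.1295  0.2321]
jar [0.4149 0.3833 0.085 ] rack [-0.1232  0.3762]
[ 0.67527476 -0.12676545] [0.65698579 0.00396142]
dxyz [-0.4989  0.1237 -0.6867] rv [-0.0004 -0.3618 -0.0013]
```

Things that could be mistaken for the cap, by top-view pixel: grey (266,280), green (223,261) and (277,319), pink (210,298), and the dark reducer (265,221). The crop shows that the grey plain one at (266,280) fits the description. The post is on the right, at y<0. The nut is in gap 1, the reducer in gap 5, and gap 3 is empty.

```bash
python3 -m creep '[{"dx":-0.036,"dy":0.0,"dz":-0.049,"ry":-0.03,"gripper":0},{"dx":-0.072,"dy":0.0,"dz":-0.098,"ry":-0.06,"gripper":0},{"dx":-0.107,"dy":0.0,"dz":-0.147,"ry":-0.1,"gripper":0},{"dx":-0.143,"dy":0.0,"dz":-0.196,"ry":-0.13,"gripper":0},{"dx":-0.178,"dy":0.0,"dz":-0.245,"ry":-0.16,"gripper":0},{"dx":-0.214,"dy":0.0,"dz":-0.294,"ry":-0.19,"gripper":0},{"dx":-0.25,"dy":0.01,"dz":-0.343,"ry":-0.22,"gripper":0},{"dx":-0.285,"dy":0.02,"dz":-0.392,"ry":-0.25,"gripper":0},{"dx":-0.32,"dy":0.03,"dz":-0.44,"ry":-0.28,"gripper":0},{"dx":-0.356,"dy":0.04,"dz":-0.49,"ry":-0.31,"gripper":0},{"dx":-0.391,"dy":0.05,"dz":-0.539,"ry":-0.34,"gripper":0},{"dx":-0.427,"dy":0.06,"dz":-0.588,"ry":-0.362,"gripper":0},{"dx":-0.455,"dy":0.075,"dz":-0.627,"ry":-0.362,"gripper":0},{"dx":-0.48,"dy":0.09,"dz":-0.66,"ry":-0.362,"gripper":0},{"dx":-0.494,"dy":0.1,"dz":-0.68,"ry":-0.362,"gripper":0},{"dx":-0.499,"dy":0.11,"dz":-0.687,"ry":-0.362,"gripper":0},{"dx":-0.499,"dy":0.115,"dz":-0.687,"ry":-0.362,"gripper":0},{"dx":-0.499,"dy":0.115,"dz":-0.687,"ry":-0.362,"gripper":0}]' 20
python3 - <<'E'
from h import *
from cell import *
s=status.observe(); print(s['time'],s['tool_pos'],s['tool_rot'],s['contact_force'],s['opening']); print(toR(s['tool_pos']))
move([*W(.064,-.165),.120],psi+np.pi/2)
p,d=read_camera('wrist'); cv2.imwrite('pics/w1.png',p[:,:,::-1])
p,d=read_camera('top'); cv2.imwrite('pics/t1.png',cv2.resize(p[130:330,190:450,::-1],None,fx=3,fy=3))
E
```

```text
0.1 [0.1158749  0.51170699 0.24311804] [-1.57062738e+00  1.37772844e-03  1.34802778e+00] [-1.07719407 -0.18835949 -0.0997254 ] 0.09226592067043536
[-0.40154231  0.54482083]
dxyz [-0.4989  0.1237 -0.6867] rv [-0.0004 -0.3618 -0.0013]invalid input at $[0]: expected keys dx, dy, dz, rx, ry, rz, gripper
```

View pics/w1.png

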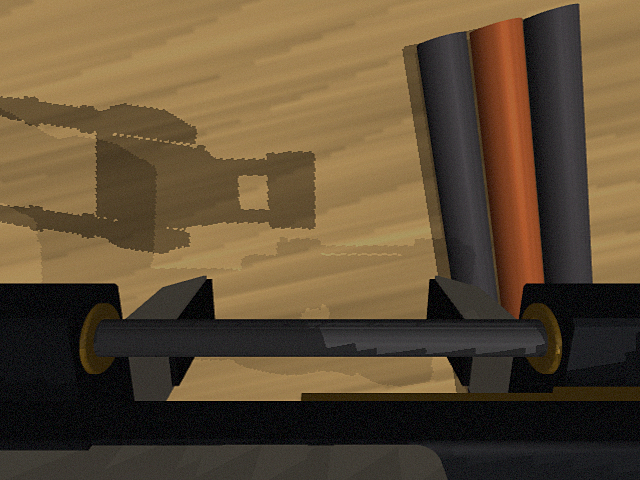

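View pics/t1.png

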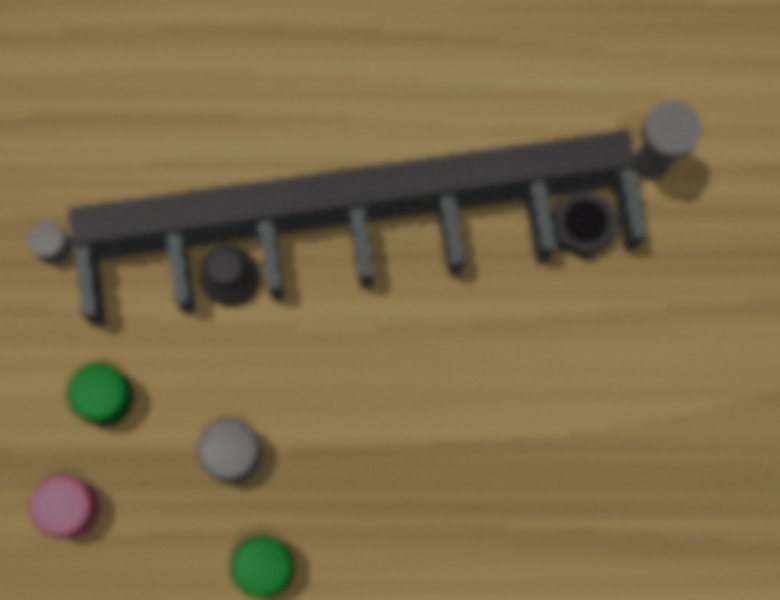

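The call was refused because every row needs all seven keys, so nothing has moved. I'm sending it again with the full keys.

```bash
python3 -m creep '[{"dx":-0.015,"dy":0,"dz":-0.02,"rx":0,"ry":-0.01,"rz":0,"gripper":0},{"dx":-0.05,"dy":0,"dz":-0.07,"rx":0,"ry":-0.04,"rz":0,"gripper":0},{"dx":-0.086,"dy":0,"dz":-0.119,"rx":0,"ry":-0.08,"rz":0,"gripper":0},{"dx":-0.122,"dy":0,"dz":-0.168,"rx":0,"ry":-0.12,"rz":0,"gripper":0},{"dx":-0.158,"dy":0,"dz":-0.217,"rx":0,"ry":-0.16,"rz":0,"gripper":0},{"dx":-0.194,"dy":0,"dz":-0.267,"rx":0,"ry":-0.2,"rz":0,"gripper":0},{"dx":-0.23,"dy":0,"dz":-0.316,"rx":0,"ry":-0.24,"rz":0,"gripper":0},{"dx":-0.266,"dy":0.01,"dz":-0.365,"rx":0,"ry":-0.28,"rz":0,"gripper":0},{"dx":-0.3,"dy":0.02,"dz":-0.413,"rx":0,"ry":-0.31,"rz":0,"gripper":0},{"dx":-0.335,"dy":0.03,"dz":-0.461,"rx":0,"ry":-0.34,"rz":0,"gripper":0},{"dx":-0.37,"dy":0.04,"dz":-0.509,"rx":0,"ry":-0.362,"rz":0,"gripper":0},{"dx":-0.405,"dy":0.055,"dz":-0.557,"rx":0,"ry":-0.362,"rz":0,"gripper":0},{"dx":-0.438,"dy":0.07,"dz":-0.603,"rx":0,"ry":-0.362,"rz":0,"gripper":0},{"dx":-0.466,"dy":0.085,"dz":-0.642,"rx":0,"ry":-0.362,"rz":0,"gripper":0},{"dx":-0.486,"dy":0.1,"dz":-0.669,"rx":0,"ry":-0.362,"rz":0,"gripper":0},{"dx":-0.496,"dy":0.11,"dz":-0.683,"rx":0,"ry":-0.362,"rz":0,"gripper":0},{"dx":-0.499,"dy":0.124,"dz":-0.687,"rx":0,"ry":-0.362,"rz":0,"gripper":0},{"dx":-0.499,"dy":0.124,"dz":-0.687,"rx":0,"ry":-0.362,"rz":0,"gripper":0}]' 20
cat > look.py <<'E'
from h import *
from cell import *
def st():
    s=status.observe(); print('t',round(s['time'],3),'pos',s['tool_pos'].round(4),'rot',s['tool_rot'].round(4),'F',s['contact_force'].round(1),'op',round(s['opening'],4),'rack',toR(s['tool_pos']).round(4)); return s
E
python3 - <<'E'
from look import *
st()
move([*W(.064,-.165),.075],psi+np.pi/2)
p,d=read_camera('wrist'); cv2.imwrite('pics/w2.png',p[:,:,::-1])
p,d=read_camera('scene'); cv2.imwrite('pics/s2.png',cv2.resize(p[130:380,240:500,::-1],None,fx=2.4,fy=2.4))
E
```

```text
time: 2.45
tool_pos: [0.6747, -0.1254, 0.1182]
tool_rot: [-1.568, -0.002, 1.711]
contact_force: [-0.9, 1.1, 0.2]
opening: 0.0008
t 2.45 pos [ 0.6747 -0.1254  0.1182] rot [-1.5680e+00 -1.6000e-03  1.7106e+00] F [-0.9  1.1  0.2] op 0.0008 rack [ 0.0636 -0.1635]
dxyz [-0.0015  0.0432 -0.0005] rv [-0.0028  0.0008  0.0016]
```

View pics/w2.png

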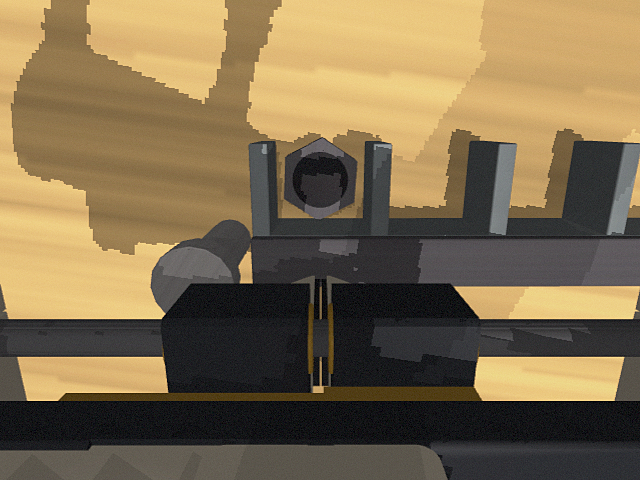

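View pics/s2.png

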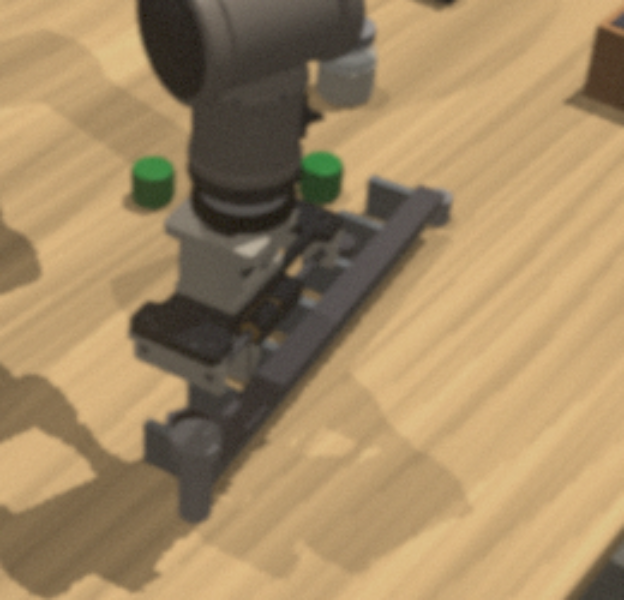

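```bash
cat >> h.py <<'E'
def wcast(px,z,st):
    c=get_calibration('wrist'); px=np.atleast_2d(px).astype(float)
    M=R.from_euler('xyz',st['tool_rot']).as_matrix()
    d=np.c_[(px[:,0]-c['cx'])/c['fx'],(px[:,1]-c['cy'])/c['fy'],np.ones(len(px))]@(M@c['mount'][:3,:3]).T
    o=st['tool_pos']+M@c['mount'][:3,3]
    return o+d*((z-o[2])/d[:,2])[:,None]
E
python3 - <<'E'
from look import *
s=st()
p=cv2.imread('pics/w2.png'); cv2.imwrite('pics/w2c.png',cv2.resize(p[130:300,240:640],None,fx=2,fy=2))
for k,q,z in [('rail front edge',[(260,237),(600,237)],.052),('rail back',[(600,286),(520,286)],.052),('rail end',[(252,245),(252,275)],.052),('div front tops',[(262,143),(378,143),(489,143),(601,143)],.044)]:
    print(k,[toR(a).round(4) for a in wcast(q,z,s)])
E
```

```text
t 2.55 pos [ 0.6755 -0.1253  0.1202] rot [-1.5708e+00 -3.0000e-04  1.7111e+00] F [ 0.2 -0.1  0.7] op 0.0004 rack [ 0.0644 -0.1635]
rail front edge [array([ 0.0516, -0.1965]), array([ 0.0512, -0.0119])]
rail back [array([ 0.0798, -0.0065]), array([ 0.0799, -0.0514])]
rail end [array([ 0.0562, -0.201 ]), array([ 0.0736, -0.2018])]
div front tops [array([ 0.0022, -0.1947]), array([ 0.002 , -0.1332]), array([ 0.0019, -0.0745]), array([ 0.0018, -0.0152])]
```

View pics/w2c.png

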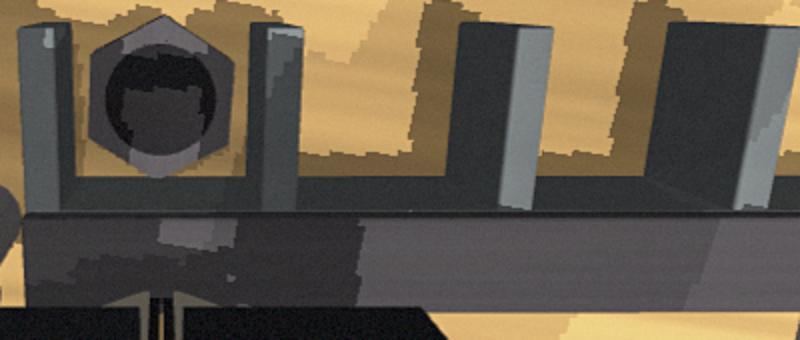

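```bash
sed -i 's/^RC=.*/RC=np.array([.65754,0])+u*.0385+n*.0015/' h.py
python3 -m creep '[{"dx":0,"dy":0.01,"dz":-0.001,"rx":0,"ry":0,"rz":0,"gripper":0},{"dx":0,"dy":0.025,"dz":-0.001,"rx":0,"ry":0,"rz":0,"gripper":0},{"dx":0,"dy":0.038,"dz":-0.001,"rx":0,"ry":0,"rz":0,"gripper":0},{"dx":0,"dy":0.045,"dz":-0.001,"rx":0,"ry":0,"rz":0,"gripper":0},{"dx":0,"dy":0.048,"dz":-0.001,"rx":0,"ry":0,"rz":0,"gripper":0},{"dx":0,"dy":0.048,"dz":-0.001,"rx":0,"ry":0,"rz":0,"gripper":0},{"dx":0,"dy":0.048,"dz":-0.001,"rx":0,"ry":0,"rz":0,"gripper":0}]'
python3 -c "from look import *;st()"
```

```text
time: 3.42
tool_pos: [0.677, -0.1264, 0.0722]
tool_rot: [-1.572, 0.0, 1.71]
contact_force: [0.2, 0.1, -0.3]
opening: 0.0004
t 3.425 pos [ 0.677  -0.1264  0.0722] rot [-1.5717e+00  3.0000e-04  1.7100e+00] F [ 0.2  0.1 -0.3] op 0.0004 rack [ 0.0643 -0.1664]
```

```bash
python3 -m creep '[{"dx":0,"dy":0.001,"dz":0,"rx":0,"ry":0,"rz":0,"gripper":0},{"dx":0,"dy":0.002,"dz":0,"rx":0,"ry":0,"rz":0,"gripper":0},{"dx":0,"dy":0.002,"dz":0,"rx":0,"ry":0,"rz":0,"gripper":0}]'
python3 -c "from look import *;st()"
```

```text
time: 3.8
tool_pos: [0.6767, -0.1263, 0.0697]
tool_rot: [-1.571, -0.0, 1.71]
contact_force: [-0.5, -0.2, 0.5]
opening: 0.0002
t 3.8 pos [ 0.6767 -0.1263  0.0697] rot [-1.5707e+00 -1.0000e-04  1.7100e+00] F [-0.5 -0.2  0.5] op 0.0002 rack [ 0.064  -0.1662]
```

```bash
python3 -m creep '[{"dx":0.001,"dy":0.0007,"dz":0,"rx":0,"ry":0,"rz":0,"gripper":0},{"dx":0.001,"dy":0.001,"dz":0,"rx":0,"ry":0,"rz":0,"gripper":0},{"dx":0.001,"dy":0.001,"dz":0,"rx":0,"ry":0,"rz":0,"gripper":0}]'
```

```text
time: 4.18
tool_pos: [0.6768, -0.1257, 0.0693]
tool_rot: [-1.571, 0.001, 1.71]
contact_force: [-2.1, -1.8, 4.6]
opening: 0.0004
```

```bash
python3 -m creep '[{"dx":0,"dy":0.0005,"dz":0,"rx":0,"ry":0,"rz":0,"gripper":0},{"dx":0,"dy":0.0005,"dz":0,"rx":0,"ry":0,"rz":0,"gripper":0}]'
```

```text
time: 4.42
tool_pos: [0.6768, -0.1257, 0.0693]
tool_rot: [-1.572, 0.001, 1.71]
contact_force: [-1.8, -1.5, 7.3]
opening: 0.0001
```

```bash
python3 -m creep '[{"dx":0.002,"dy":0.0003,"dz":0,"rx":0,"ry":0,"rz":0,"gripper":0},{"dx":0.006,"dy":0.0003,"dz":0,"rx":0,"ry":0,"rz":0,"gripper":0},{"dx":0.01,"dy":0.0003,"dz":0,"rx":0,"ry":0,"rz":0,"gripper":0},{"dx":0.015,"dy":0.0003,"dz":0,"rx":0,"ry":0,"rz":0,"gripper":0},{"dx":0.02,"dy":0.0003,"dz":0,"rx":0,"ry":0,"rz":0,"gripper":0}]'
python3 -c "from look import *;st()"
```

```text
time: 5.05
tool_pos: [0.675, -0.1065, 0.0693]
tool_rot: [-1.574, 0.002, 1.71]
contact_force: [0.5, -4.6, 7.1]
opening: 0.0007
t 5.05 pos [ 0.675  -0.1065  0.0693] rot [-1.5742  0.0024  1.7097] F [ 0.5 -4.6  7.1] op 0.0007 rack [ 0.0651 -0.1464]
```

```bash
python3 -m creep '[{"dx":0.005,"dy":0.0002,"dz":0,"rx":0,"ry":0,"rz":0,"gripper":0},{"dx":0.01,"dy":0.0002,"dz":0,"rx":0,"ry":0,"rz":0,"gripper":0},{"dx":0.015,"dy":0.0002,"dz":0,"rx":0,"ry":0,"rz":0,"gripper":0},{"dx":0.02,"dy":0.0002,"dz":0,"rx":0,"ry":0,"rz":0,"gripper":0},{"dx":0.025,"dy":0.0002,"dz":0,"rx":0,"ry":0,"rz":0,"gripper":0},{"dx":0.03,"dy":0.0002,"dz":0,"rx":0,"ry":0,"rz":0,"gripper":0},{"dx":0.035,"dy":0.0002,"dz":0,"rx":0,"ry":0,"rz":0,"gripper":0}]'
python3 -c "from look import *;st()"
```

```text
time: 5.92
tool_pos: [0.6704, -0.072, 0.0693]
tool_rot: [-1.575, 0.003, 1.71]
contact_force: [0.5, -5.0, 6.9]
opening: 0.0005
t 5.925 pos [ 0.6704 -0.072   0.0693] rot [-1.5746  0.0027  1.7097] F [ 0.5 -5.   6.9] op 0.0005 rack [ 0.0652 -0.1115]
```

```bash
python3 -m creep '[{"dx":0.005,"dy":0.0002,"dz":0.0003,"rx":0,"ry":0,"rz":0,"gripper":0},{"dx":0.01,"dy":0.0002,"dz":0.0005,"rx":0,"ry":0,"rz":0,"gripper":0},{"dx":0.015,"dy":0.0002,"dz":0.0005,"rx":0,"ry":0,"rz":0,"gripper":0},{"dx":0.02,"dy":0.0002,"dz":0.0005,"rx":0,"ry":0,"rz":0,"gripper":0},{"dx":0.025,"dy":0.0002,"dz":0.0005,"rx":0,"ry":0,"rz":0,"gripper":0},{"dx":0.03,"dy":0.0002,"dz":0.0005,"rx":0,"ry":0,"rz":0,"gripper":0},{"dx":0.035,"dy":0.0002,"dz":0.0005,"rx":0,"ry":0,"rz":0,"gripper":0},{"dx":0.04,"dy":0.0002,"dz":0.0005,"rx":0,"ry":0,"rz":0,"gripper":0}]'
python3 -c "from look import *;st()"
```

```text
time: 6.92
tool_pos: [0.6645, -0.0325, 0.0693]
tool_rot: [-1.575, 0.003, 1.71]
contact_force: [0.2, -6.5, 8.4]
opening: 0.0002
t 6.925 pos [ 0.6645 -0.0325  0.0693] rot [-1.5751  0.0028  1.7097] F [ 0.2 -6.5  8.4] op 0.0002 rack [ 0.0649 -0.0717]
```

Remaining: 38.7 mm.

```bash
python3 -m creep '[{"dx":0.005,"dy":0.0001,"dz":0.0003,"rx":0,"ry":0,"rz":0,"gripper":0},{"dx":0.01,"dy":0.0001,"dz":0.0005,"rx":0,"ry":0,"rz":0,"gripper":0},{"dx":0.015,"dy":0.0001,"dz":0.0005,"rx":0,"ry":0,"rz":0,"gripper":0},{"dx":0.02,"dy":0.0001,"dz":0.0005,"rx":0,"ry":0,"rz":0,"gripper":0},{"dx":0.025,"dy":0.0001,"dz":0.0005,"rx":0,"ry":0,"rz":0,"gripper":0},{"dx":0.03,"dy":0.0001,"dz":0.0005,"rx":0,"ry":0,"rz":0,"gripper":0},{"dx":0.035,"dy":0.0001,"dz":0.0005,"rx":0,"ry":0,"rz":0,"gripper":0},{"dx":0.039,"dy":0.0001,"dz":0.0005,"rx":0,"ry":0,"rz":0,"gripper":0},{"dx":0.039,"dy":0.0001,"dz":0.0005,"rx":0,"ry":0,"rz":0,"gripper":0},{"dx":0.039,"dy":0.0001,"dz":0.0005,"rx":0,"ry":0,"rz":0,"gripper":0}]'
python3 - <<'E'
from look import *
s=st()
p,d=read_camera('wrist'); cv2.imwrite('pics/w3.png',p[:,:,::-1])
E
```

```text
time: 8.18
tool_pos: [0.6586, 0.0065, 0.0693]
tool_rot: [-1.575, 0.002, 1.71]
contact_force: [1.5, -3.4, 8.5]
opening: 0.0005
t 8.175 pos [0.6586 0.0065 0.0693] rot [-1.5751  0.0018  1.7099] F [ 1.5 -3.4  8.5] op 0.0005 rack [ 0.0644 -0.0322]
```

View pics/w3.png

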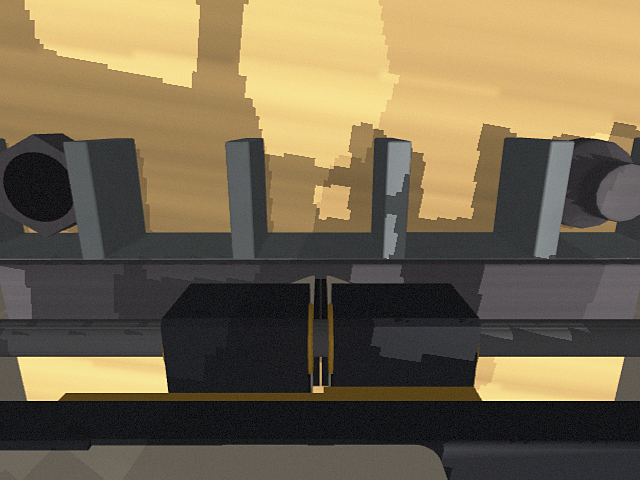

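The fingertip is stopped over gap 3, with its seam at pixel column 320 between dividers at 245 and 391, and the force is 8.5 N. Next I'll lift and move near the cap.

```bash
python3 - <<'E'
from look import *
s=st(); move([*W(-.1095,.158),.13],psi)
E
```

```text
t 8.225 pos [0.6586 0.0065 0.0693] rot [-1.5751  0.0018  1.7099] F [ 0.7 -3.6  9.7] op 0.0005 rack [ 0.0644 -0.0322]
dxyz [ 0.1901 -0.0618  0.1737] rv [0.0048 1.5709 0.002 ]
```

```bash
python3 -m creep '[{"dx":0,"dy":-0.02,"dz":0,"rx":0,"ry":0,"rz":0,"gripper":0},{"dx":0,"dy":-0.05,"dz":0,"rx":0,"ry":0,"rz":0,"gripper":0.11},{"dx":0.03,"dy":-0.062,"dz":0.027,"rx":0,"ry":0.17,"rz":0,"gripper":0.11},{"dx":0.06,"dy":-0.062,"dz":0.055,"rx":0,"ry":0.35,"rz":0,"gripper":0.11},{"dx":0.09,"dy":-0.062,"dz":0.082,"rx":0,"ry":0.53,"rz":0,"gripper":0.11},{"dx":0.12,"dy":-0.062,"dz":0.11,"rx":0,"ry":0.71,"rz":0,"gripper":0.11},{"dx":0.15,"dy":-0.062,"dz":0.137,"rx":0,"ry":0.89,"rz":0,"gripper":0.11},{"dx":0.175,"dy":-0.062,"dz":0.16,"rx":0,"ry":1.07,"rz":0,"gripper":0.11},{"dx":0.19,"dy":-0.062,"dz":0.174,"rx":0,"ry":1.25,"rz":0,"gripper":0.11},{"dx":0.19,"dy":-0.062,"dz":0.174,"rx":0,"ry":1.43,"rz":0,"gripper":0.11},{"dx":0.19,"dy":-0.062,"dz":0.174,"rx":0,"ry":1.571,"rz":0,"gripper":0.11},{"dx":0.19,"dy":-0.062,"dz":0.174,"rx":0,"ry":1.571,"rz":0,"gripper":0.11},{"dx":0.19,"dy":-0.062,"dz":0.174,"rx":0,"ry":1.571,"rz":0,"gripper":0.11}]'
python3 - <<'E'
from look import *
s=st()
p,d=read_camera('wrist'); cv2.imwrite('pics/w4.png',p[:,:,::-1])
p,d=read_camera('scene'); cv2.imwrite('pics/s4.png',cv2.resize(p[100:350,220:480,::-1],None,fx=2.4,fy=2.4))
E
```

```text
time: 9.85
tool_pos: [0.4582, 0.1714, 0.1293]
tool_rot: [-1.57, 0.0, 0.142]
contact_force: [0.6, -0.1, 0.1]
opening: 0.0102
t 9.85 pos [0.4582 0.1714 0.1293] rot [-1.5705e+00  2.0000e-04  1.4160e-01] F [ 0.6 -0.1  0.1] op 0.0102 rack [-0.1111  0.1588]
```

View pics/w4.png

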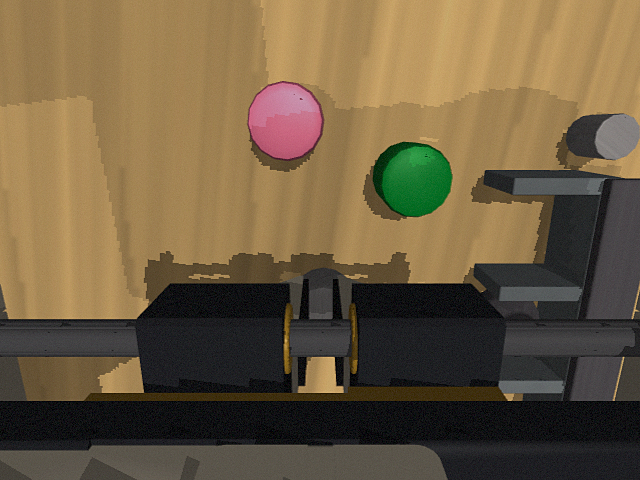

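View pics/s4.png

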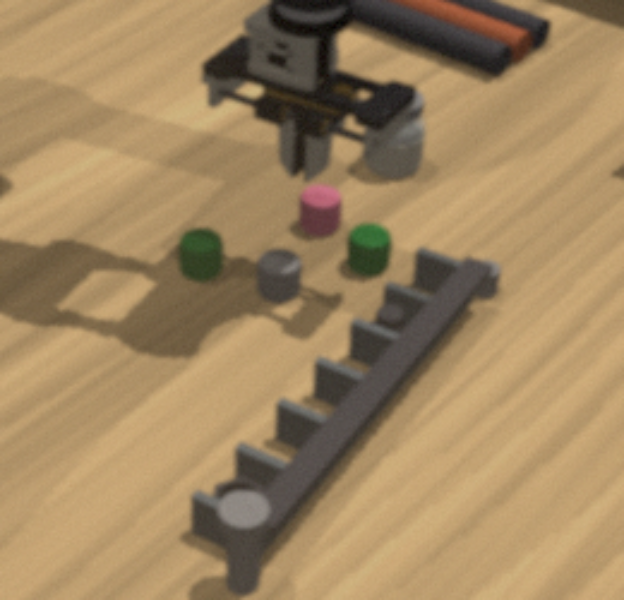

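```bash
python3 - <<'E'
from look import *
s=st()
for k,q,z in [('cap apex',(322,268),.036),('green ctr',(413,180),.038),('pink ctr',(286,121),.038)]: print(k,toR(wcast(q,z,s)[0]).round(4))
move([*W(-.1105,.1575),.029],psi)
E
```

```text
t 9.95 pos [0.4583 0.1713 0.1293] rot [-1.5706e+00  1.0000e-04  1.4060e-01] F [-0.6  0.1 -0.2] op 0.0099 rack [-0.111   0.1588]
cap apex [-0.1092  0.145 ]
green ctr [-0.0566  0.2001]
pink ctr [-0.1296  0.2328]
dxyz [ 0.0006  0.1003 -0.0013] rv [-0.0002  0.0016 -0.0001]
```

```bash
python3 -m creep '[{"dx":0.001,"dy":0.02,"dz":-0.001,"rx":0,"ry":0,"rz":0,"gripper":0.11},{"dx":0.001,"dy":0.05,"dz":-0.001,"rx":0,"ry":0,"rz":0,"gripper":0.11},{"dx":0.001,"dy":0.08,"dz":-0.001,"rx":0,"ry":0,"rz":0,"gripper":0.11},{"dx":0.001,"dy":0.095,"dz":-0.001,"rx":0,"ry":0,"rz":0,"gripper":0.11},{"dx":0.001,"dy":0.101,"dz":-0.001,"rx":0,"ry":0,"rz":0,"gripper":0.11},{"dx":0.001,"dy":0.101,"dz":-0.001,"rx":0,"ry":0,"rz":0,"gripper":0.11}]'
python3 - <<'E'
from look import *
s=st()
p,d=read_camera('top'); cv2.imwrite('pics/t5.png',cv2.resize(p[160:360,160:420,::-1],None,fx=3,fy=3))
p,d=read_camera('scene'); cv2.imwrite('pics/s5.png',cv2.resize(p[130:280,260:430,::-1],None,fx=4,fy=4))
E
```

```text
time: 10.7
tool_pos: [0.4598, 0.1705, 0.0287]
tool_rot: [-1.571, -0.0, 0.139]
contact_force: [-0.7, -0.1, 0.9]
opening: 0.0103
t 10.7 pos [0.4598 0.1705 0.0287] rot [-1.5707e+00 -4.0000e-04  1.3920e-01] F [-0.7 -0.1  0.9] op 0.0103 rack [-0.1097  0.1578]
```

View pics/t5.png

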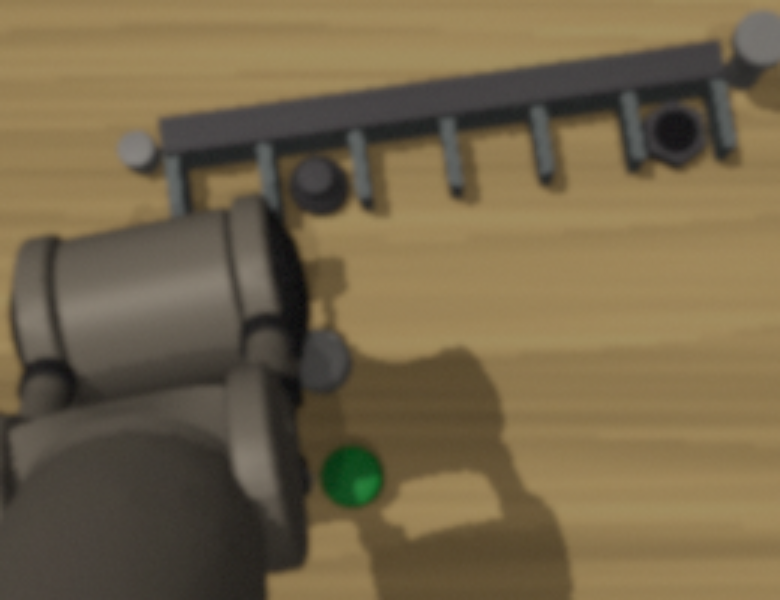

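View pics/s5.png

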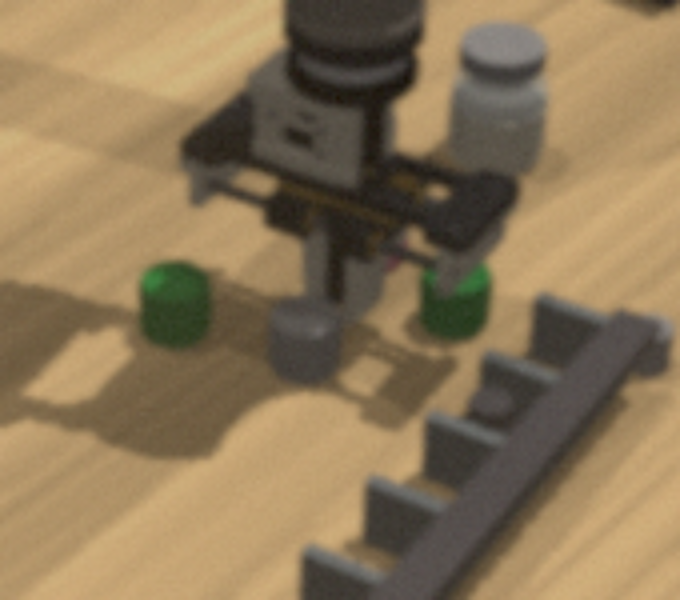

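```bash
python3 -m creep '[{"dx":0,"dy":0,"dz":-0.005,"rx":0,"ry":0,"rz":0,"gripper":0.11},{"dx":0,"dy":0,"dz":-0.01,"rx":0,"ry":0,"rz":0,"gripper":0.11},{"dx":0,"dy":0,"dz":-0.014,"rx":0,"ry":0,"rz":0,"gripper":0.11},{"dx":0,"dy":0,"dz":-0.018,"rx":0,"ry":0,"rz":0,"gripper":0.11},{"dx":0,"dy":0,"dz":-0.022,"rx":0,"ry":0,"rz":0,"gripper":0.11},{"dx":0,"dy":0,"dz":-0.027,"rx":0,"ry":0,"rz":0,"gripper":0.11},{"dx":0,"dy":0,"dz":-0.033,"rx":0,"ry":0,"rz":0,"gripper":0.11},{"dx":0,"dy":0,"dz":-0.04,"rx":0,"ry":0,"rz":0,"gripper":0.11},{"dx":0,"dy":0,"dz":-0.047,"rx":0,"ry":0,"rz":0,"gripper":0.11},{"dx":0,"dy":0,"dz":-0.054,"rx":0,"ry":0,"rz":0,"gripper":0.11},{"dx":0,"dy":0,"dz":-0.06,"rx":0,"ry":0,"rz":0,"gripper":0.11},{"dx":0,"dy":0,"dz":-0.06,"rx":0,"ry":0,"rz":0,"gripper":0.11}]'
python3 - <<'E'
from look import *
s=st()
p,d=read_camera('top'); cv2.imwrite('pics/t6.png',cv2.resize(p[160:360,160:420,::-1],None,fx=3,fy=3))
p,d=read_camera('scene'); cv2.imwrite('pics/s6.png',cv2.resize(p[130:280,260:430,::-1],None,fx=4,fy=4))
E
```

```text
time: 12.3
tool_pos: [0.4677, 0.1102, 0.0282]
tool_rot: [-1.571, 0.0, 0.139]
contact_force: [-0.7, -0.4, 1.0]
opening: 0.0104
t 12.3 pos [0.4677 0.1102 0.0282] rot [-1.5713e+00  5.0000e-04  1.3850e-01] F [-0.7 -0.4  1. ] op 0.0104 rack [-0.1102  0.097 ]
```

View pics/t6.png

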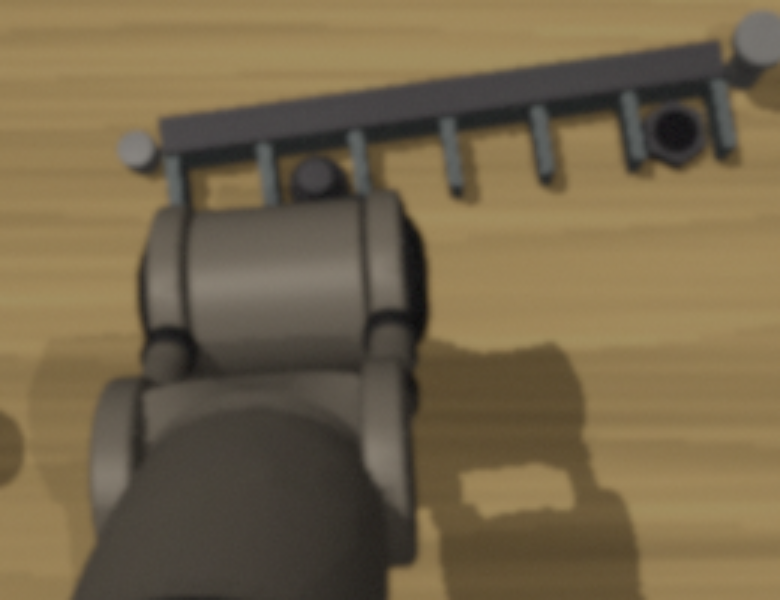

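View pics/s6.png

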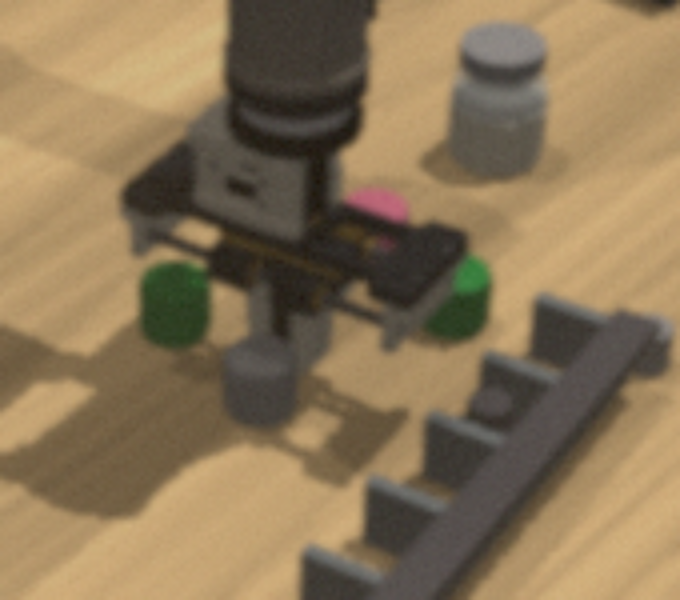

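```bash
python3 -m creep '[{"dx":0,"dy":0,"dz":-0.004,"rx":0,"ry":0,"rz":0,"gripper":0.11},{"dx":0,"dy":0,"dz":-0.01,"rx":0,"ry":0,"rz":0,"gripper":0.11},{"dx":0,"dy":0,"dz":-0.018,"rx":0,"ry":0,"rz":0,"gripper":0.11},{"dx":0,"dy":0,"dz":-0.026,"rx":0,"ry":0,"rz":0,"gripper":0.11},{"dx":0,"dy":0,"dz":-0.034,"rx":0,"ry":0,"rz":0,"gripper":0.11},{"dx":0,"dy":0,"dz":-0.042,"rx":0,"ry":0,"rz":0,"gripper":0.11},{"dx":0,"dy":0,"dz":-0.05,"rx":0,"ry":0,"rz":0,"gripper":0.11},{"dx":0,"dy":0,"dz":-0.058,"rx":0,"ry":0,"rz":0,"gripper":0.11},{"dx":0,"dy":0,"dz":-0.066,"rx":0,"ry":0,"rz":0,"gripper":0.11},{"dx":0,"dy":0,"dz":-0.074,"rx":0,"ry":0,"rz":0,"gripper":0.11},{"dx":0,"dy":0,"dz":-0.082,"rx":0,"ry":0,"rz":0,"gripper":0.11},{"dx":0,"dy":0,"dz":-0.089,"rx":0,"ry":0,"rz":0,"gripper":0.11},{"dx":0,"dy":0,"dz":-0.094,"rx":0,"ry":0,"rz":0,"gripper":0.11},{"dx":0,"dy":0,"dz":-0.097,"rx":0,"ry":0,"rz":0,"gripper":0.11},{"dx":0,"dy":0,"dz":-0.099,"rx":0,"ry":0,"rz":0,"gripper":0.11},{"dx":0,"dy":0,"dz":-0.099,"rx":0,"ry":0,"rz":0,"gripper":0.11}]'
python3 - <<'E'
from look import *
s=st()
p,d=read_camera('scene'); cv2.imwrite('pics/s7.png',cv2.resize(p[130:330,230:430,::-1],None,fx=3,fy=3))
E
```

```text
time: 14.4
tool_pos: [0.4816, 0.0129, 0.0284]
tool_rot: [-1.571, -0.0, 0.139]
contact_force: [-0.4, 0.3, 0.5]
opening: 0.0099
t 14.4 pos [0.4816 0.0129 0.0284] rot [-1.5709e+00 -1.0000e-04  1.3910e-01] F [-0.4  0.3  0.5] op 0.0099 rack [-0.11   -0.0013]
```

View pics/s7.png

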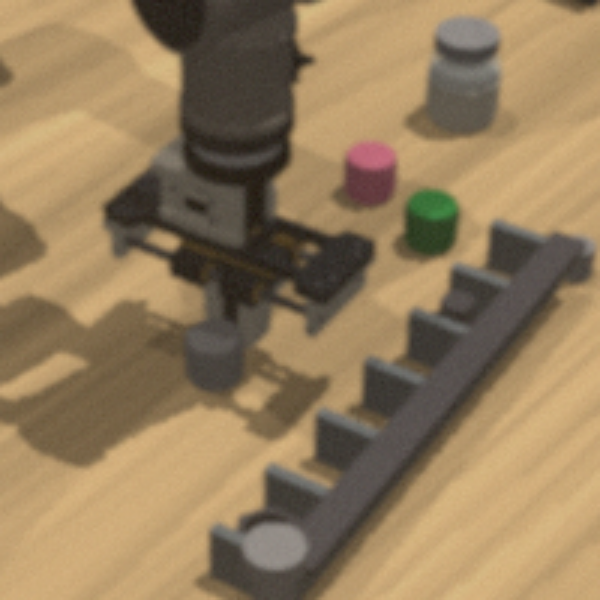

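```bash
python3 - <<'E'
from look import *
print(toR(cast('scene',(301,242.3),.04)[0]), 'init check', toR(cast('scene',(336.4,209),.04)[0]))
s=st();move([*W(-.165,-.033),.13],psi+np.pi/2)
E
```

```text
[-0.10804422 -0.03750239] init check [-0.10625996  0.10839721]
t 14.45 pos [0.4816 0.0129 0.0285] rot [-1.571e+00 -2.000e-04  1.391e-01] F [ 0.1 -0.   0.1] op 0.01 rack [-0.11   -0.0013]
dxyz [-0.055  -0.1015 -0.0317] rv [ 3.0000e-04 -1.5707e+00  0.0000e+00]
```

```bash
python3 -m creep '[{"dx":0,"dy":0,"dz":0.008,"rx":0,"ry":0,"rz":0,"gripper":0.11},{"dx":0,"dy":0,"dz":0.02,"rx":0,"ry":0,"rz":0,"gripper":0.11},{"dx":0,"dy":-0.03,"dz":0.024,"rx":0,"ry":0,"rz":0,"gripper":0.11},{"dx":0,"dy":-0.08,"dz":0.024,"rx":0,"ry":0,"rz":0,"gripper":0.11},{"dx":-0.01,"dy":-0.1,"dz":0.01,"rx":0,"ry":-0.17,"rz":0,"gripper":0.11},{"dx":-0.03,"dy":-0.101,"dz":-0.01,"rx":0,"ry":-0.35,"rz":0,"gripper":0.11},{"dx":-0.055,"dy":-0.101,"dz":-0.032,"rx":0,"ry":-0.53,"rz":0,"gripper":0.11},{"dx":-0.055,"dy":-0.101,"dz":-0.032,"rx":0,"ry":-0.71,"rz":0,"gripper":0.11},{"dx":-0.055,"dy":-0.101,"dz":-0.032,"rx":0,"ry":-0.89,"rz":0,"gripper":0.11},{"dx":-0.055,"dy":-0.101,"dz":-0.032,"rx":0,"ry":-1.07,"rz":0,"gripper":0.11},{"dx":-0.055,"dy":-0.101,"dz":-0.032,"rx":0,"ry":-1.25,"rz":0,"gripper":0.11},{"dx":-0.055,"dy":-0.101,"dz":-0.032,"rx":0,"ry":-1.43,"rz":0,"gripper":0.11},{"dx":-0.055,"dy":-0.101,"dz":-0.032,"rx":0,"ry":-1.571,"rz":0,"gripper":0.11},{"dx":-0.055,"dy":-0.101,"dz":-0.032,"rx":0,"ry":-1.571,"rz":0,"gripper":0.11},{"dx":-0.055,"dy":-0.101,"dz":-0.032,"rx":0,"ry":-1.571,"rz":0,"gripper":0.11}]'
python3 - <<'E'
from look import *
s=st()
p,d=read_camera('wrist'); cv2.imwrite('pics/w8.png',p[:,:,::-1])
p,d=read_camera('top'); cv2.imwrite('pics/t8.png',cv2.resize(p[130:330,190:450,::-1],None,fx=3,fy=3))
move([*W(-.165,-.033),.029],psi+np.pi/2)
E
```

```text
time: 16.32
tool_pos: [0.4314, -0.0259, 0.1294]
tool_rot: [-1.571, -0.0, 1.708]
contact_force: [0.5, 0.3, 0.3]
opening: 0.0105
t 16.325 pos [ 0.4314 -0.0259  0.1294] rot [-1.5709e+00 -1.0000e-04  1.7078e+00] F [0.5 0.3 0.3] op 0.0105 rack [-0.165  -0.0328]
dxyz [ 0.      0.1004 -0.    ] rv [ 0.0001 -0.0012  0.0001]
```

View pics/w8.png

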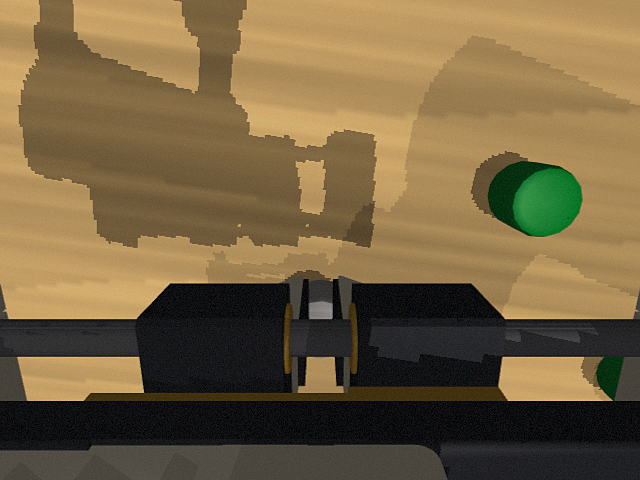

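View pics/t8.png

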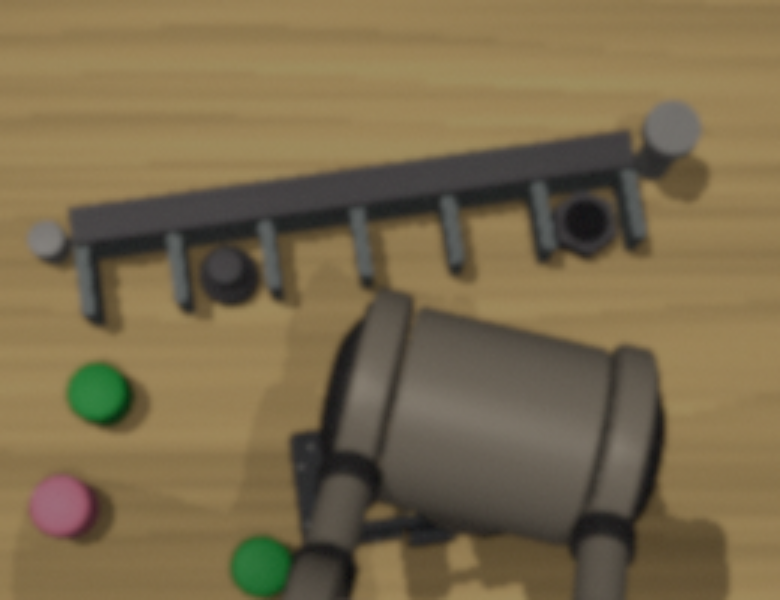

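```bash
python3 -m creep '[{"dx":0,"dy":0.02,"dz":0,"rx":0,"ry":0,"rz":0,"gripper":0.11},{"dx":0,"dy":0.05,"dz":0,"rx":0,"ry":0,"rz":0,"gripper":0.11},{"dx":0,"dy":0.08,"dz":0,"rx":0,"ry":0,"rz":0,"gripper":0.11},{"dx":0,"dy":0.095,"dz":0,"rx":0,"ry":0,"rz":0,"gripper":0.11},{"dx":0,"dy":0.1,"dz":0,"rx":0,"ry":0,"rz":0,"gripper":0.11},{"dx":0,"dy":0.1,"dz":-0.004,"rx":0,"ry":0,"rz":0,"gripper":0.11},{"dx":0,"dy":0.1,"dz":-0.009,"rx":0,"ry":0,"rz":0,"gripper":0.11},{"dx":0,"dy":0.1,"dz":-0.014,"rx":0,"ry":0,"rz":0,"gripper":0.11},{"dx":0,"dy":0.1,"dz":-0.018,"rx":0,"ry":0,"rz":0,"gripper":0.11},{"dx":0,"dy":0.1,"dz":-0.022,"rx":0,"ry":0,"rz":0,"gripper":0.11},{"dx":0,"dy":0.1,"dz":-0.026,"rx":0,"ry":0,"rz":0,"gripper":0.11},{"dx":0,"dy":0.1,"dz":-0.031,"rx":0,"ry":0,"rz":0,"gripper":0.11},{"dx":0,"dy":0.1,"dz":-0.038,"rx":0,"ry":0,"rz":0,"gripper":0.11},{"dx":0,"dy":0.1,"dz":-0.046,"rx":0,"ry":0,"rz":0,"gripper":0.11},{"dx":0,"dy":0.1,"dz":-0.054,"rx":0,"ry":0,"rz":0,"gripper":0.11},{"dx":0,"dy":0.1,"dz":-0.062,"rx":0,"ry":0,"rz":0,"gripper":0.11},{"dx":0,"dy":0.1,"dz":-0.07,"rx":0,"ry":0,"rz":0,"gripper":0.11},{"dx":0,"dy":0.1,"dz":-0.076,"rx":0,"ry":0,"rz":0,"gripper":0.11},{"dx":0,"dy":0.1,"dz":-0.08,"rx":0,"ry":0,"rz":0,"gripper":0.11},{"dx":0,"dy":0.1,"dz":-0.08,"rx":0,"ry":0,"rz":0,"gripper":0.11}]'
python3 - <<'E'
from look import *
s=st()
p,d=read_camera('scene'); cv2.imwrite('pics/s9.png',cv2.resize(p[130:330,230:430,::-1],None,fx=3,fy=3))
p,d=read_camera('wrist'); cv2.imwrite('pics/w9.png',p[:,:,::-1])
E
```

```text
time: 18.92
tool_pos: [0.5113, -0.0152, 0.0294]
tool_rot: [-1.572, 0.0, 1.71]
contact_force: [-0.2, 0.2, -0.1]
opening: 0.0101
t 18.925 pos [ 0.5113 -0.0152  0.0294] rot [-1.5719e+00  1.0000e-04  1.7100e+00] F [-0.2  0.2 -0.1] op 0.0101 rack [-0.0845 -0.0333]
```

View pics/s9.png

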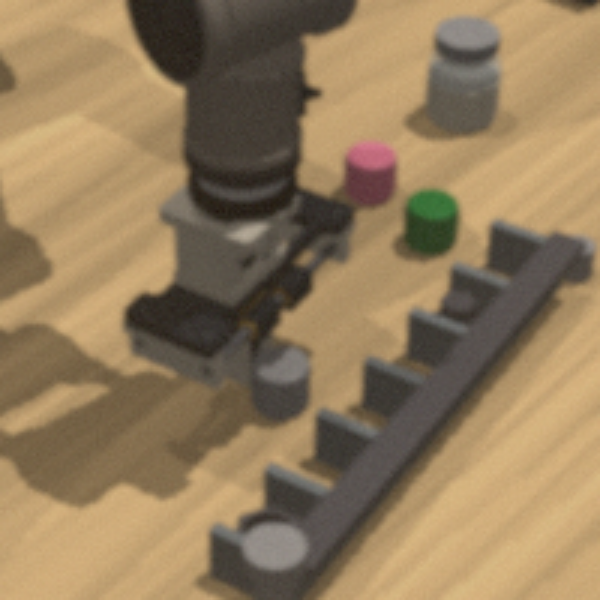

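View pics/w9.png

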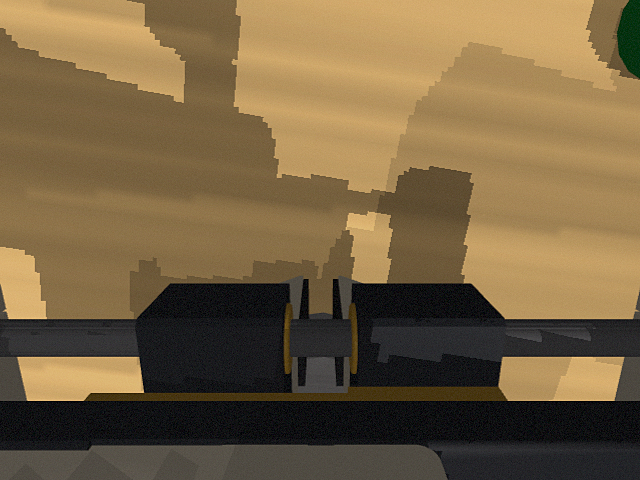

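```bash
python3 -m creep '[{"dx":0,"dy":0,"dz":-0.004,"rx":0,"ry":0,"rz":0,"gripper":0.11},{"dx":0,"dy":0,"dz":-0.01,"rx":0,"ry":0,"rz":0,"gripper":0.11},{"dx":0,"dy":0,"dz":-0.017,"rx":0,"ry":0,"rz":0,"gripper":0.11},{"dx":0,"dy":0,"dz":-0.024,"rx":0,"ry":0,"rz":0,"gripper":0.11},{"dx":0,"dy":0,"dz":-0.031,"rx":0,"ry":0,"rz":0,"gripper":0.11},{"dx":0,"dy":0,"dz":-0.037,"rx":0,"ry":0,"rz":0,"gripper":0.11},{"dx":0,"dy":0,"dz":-0.042,"rx":0,"ry":0,"rz":0,"gripper":0.11},{"dx":0,"dy":0,"dz":-0.045,"rx":0,"ry":0,"rz":0,"gripper":0.11},{"dx":0,"dy":0,"dz":-0.045,"rx":0,"ry":0,"rz":0,"gripper":0.11}]'
python3 - <<'E'
from look import *
s=st()
p,d=read_camera('top'); cv2.imwrite('pics/t10.png',cv2.resize(p[130:330,190:450,::-1],None,fx=3,fy=3))
p,d=read_camera('scene'); cv2.imwrite('pics/s10.png',cv2.resize(p[180:330,270:430,::-1],None,fx=4,fy=4))
E
```

```text
time: 20.15
tool_pos: [0.5558, -0.0089, 0.0294]
tool_rot: [-1.572, 0.0, 1.71]
contact_force: [-1.1, 0.3, 0.3]
opening: 0.0102
t 20.15 pos [ 0.5558 -0.0089  0.0294] rot [-1.5719e+00  1.0000e-04  1.7100e+00] F [-1.1  0.3  0.3] op 0.0102 rack [-0.0395 -0.0332]
```

View pics/s10.png

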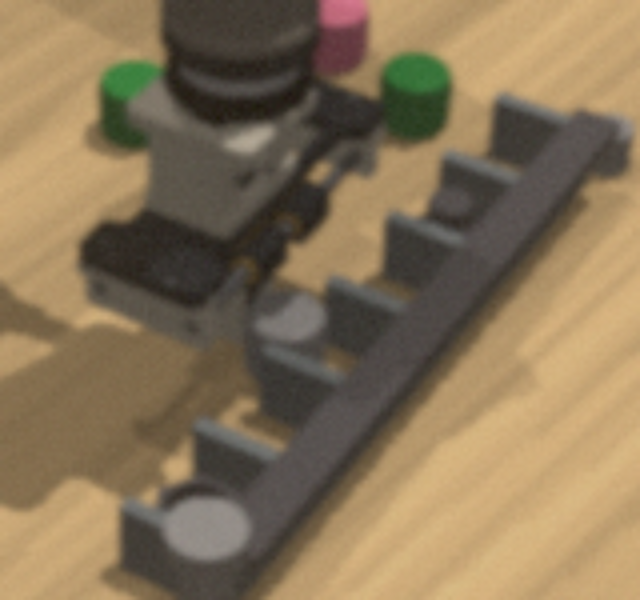

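```bash
python3 -m creep '[{"dx":0,"dy":0,"dz":-0.004,"rx":0,"ry":0,"rz":0,"gripper":0.11},{"dx":0,"dy":0,"dz":-0.009,"rx":0,"ry":0,"rz":0,"gripper":0.11},{"dx":0,"dy":0,"dz":-0.014,"rx":0,"ry":0,"rz":0,"gripper":0.11},{"dx":0,"dy":0,"dz":-0.019,"rx":0,"ry":0,"rz":0,"gripper":0.11},{"dx":0,"dy":0,"dz":-0.024,"rx":0,"ry":0,"rz":0,"gripper":0.11},{"dx":0,"dy":0,"dz":-0.028,"rx":0,"ry":0,"rz":0,"gripper":0.11},{"dx":0,"dy":0,"dz":-0.031,"rx":0,"ry":0,"rz":0,"gripper":0.11},{"dx":0,"dy":0,"dz":-0.031,"rx":0,"ry":0,"rz":0,"gripper":0.11}]'
python3 -c "from look import *;st()"
```

```text
time: 21.25
tool_pos: [0.5865, -0.0046, 0.0294]
tool_rot: [-1.572, 0.0, 1.71]
contact_force: [-0.2, 0.7, -0.6]
opening: 0.0102
t 21.25 pos [ 0.5865 -0.0046  0.0294] rot [-1.5718e+00  1.0000e-04  1.7100e+00] F [-0.2  0.7 -0.6] op 0.0102 rack [-0.0085 -0.0332]
```

```bash
python3 -m creep '[{"dx":0,"dy":0,"dz":-0.0015,"rx":0,"ry":0,"rz":0,"gripper":0.11},{"dx":0,"dy":0,"dz":-0.003,"rx":0,"ry":0,"rz":0,"gripper":0.11},{"dx":0,"dy":0,"dz":-0.004,"rx":0,"ry":0,"rz":0,"gripper":0.11},{"dx":0,"dy":0,"dz":-0.004,"rx":0,"ry":0,"rz":0,"gripper":0.11}]'
python3 -c "from look import *;st()"
```

```text
time: 21.75
tool_pos: [0.59, -0.0041, 0.0294]
tool_rot: [-1.571, -0.0, 1.71]
contact_force: [-2.1, -0.6, 1.3]
opening: 0.0101
t 21.75 pos [ 0.59   -0.0041  0.0294] rot [-1.571 -0.     1.71 ] F [-2.1 -0.6  1.3] op 0.0101 rack [-0.0049 -0.0332]
```

```bash
python3 -m creep '[{"dx":0,"dy":0,"dz":-0.001,"rx":0,"ry":0,"rz":0,"gripper":0.11},{"dx":0,"dy":0,"dz":-0.002,"rx":0,"ry":0,"rz":0,"gripper":0.11},{"dx":0,"dy":0,"dz":-0.002,"rx":0,"ry":0,"rz":0,"gripper":0.11}]'
python3 -c "from look import *;st()"
```

```text
time: 22.12
tool_pos: [0.5903, -0.004, 0.0293]
tool_rot: [-1.567, -0.0, 1.71]
contact_force: [-7.8, -0.8, 5.1]
opening: 0.0101
t 22.125 pos [ 0.5903 -0.004   0.0293] rot [-1.5671e+00 -4.0000e-04  1.7102e+00] F [-7.8 -0.8  5.1] op 0.0101 rack [-0.0046 -0.0332]
```

```bash
python3 -m creep '[{"dx":0,"dy":0,"dz":0.002,"rx":0,"ry":0,"rz":0,"gripper":0.11},{"dx":0,"dy":0,"dz":0.007,"rx":0,"ry":0,"rz":0,"gripper":0.11},{"dx":0,"dy":0,"dz":0.015,"rx":0,"ry":0,"rz":0,"gripper":0.11},{"dx":0,"dy":0,"dz":0.025,"rx":0,"ry":0,"rz":0,"gripper":0.11},{"dx":0,"dy":-0.02,"dz":0.035,"rx":0,"ry":0,"rz":0,"gripper":0.11},{"dx":0,"dy":-0.06,"dz":0.05,"rx":0,"ry":0,"rz":0,"gripper":0.11},{"dx":0,"dy":-0.11,"dz":0.07,"rx":0,"ry":0,"rz":0,"gripper":0.11},{"dx":0,"dy":-0.15,"dz":0.1,"rx":0,"ry":0,"rz":0,"gripper":0.11},{"dx":0,"dy":-0.18,"dz":0.14,"rx":0,"ry":0,"rz":0,"gripper":0.11},{"dx":0,"dy":-0.19,"dz":0.18,"rx":0,"ry":0,"rz":0,"gripper":0.11},{"dx":0,"dy":-0.19,"dz":0.2,"rx":0,"ry":0,"rz":0,"gripper":0.11},{"dx":0,"dy":-0.19,"dz":0.2,"rx":0,"ry":0,"rz":0,"gripper":0.11}]'
python3 - <<'E'
from look import *
s=st()
p,d=read_camera('scene'); cv2.imwrite('pics/s11.png',cv2.resize(p[140:340,280:440,::-1],None,fx=3,fy=3)); np.savez('s11.npz',p=p)
p,d=read_camera('top'); cv2.imwrite('pics/t11.png',cv2.resize(p[130:330,190:450,::-1],None,fx=3,fy=3)); np.savez('t11.npz',p=p)
E
```

```text
time: 23.62
tool_pos: [0.3926, -0.0316, 0.2197]
tool_rot: [-1.572, 0.0, 1.709]
contact_force: [-0.6, -1.0, 0.7]
opening: 0.0099
t 23.625 pos [ 0.3926 -0.0316  0.2197] rot [-1.5716e+00  3.0000e-04  1.7092e+00] F [-0.6 -1.   0.7] op 0.0099 rack [-0.2042 -0.0331]
```

View pics/s11.png

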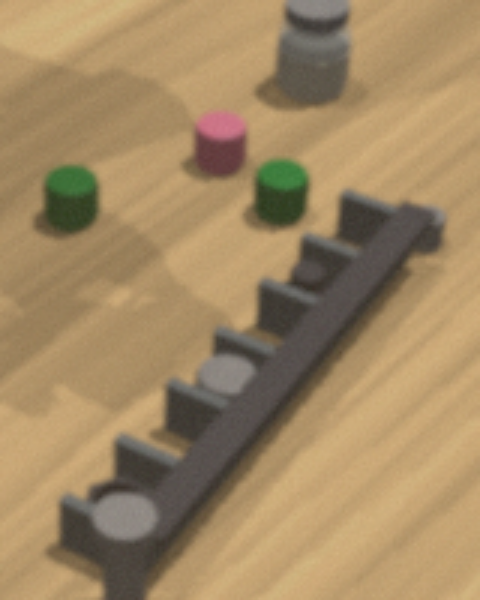

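View pics/t11.png

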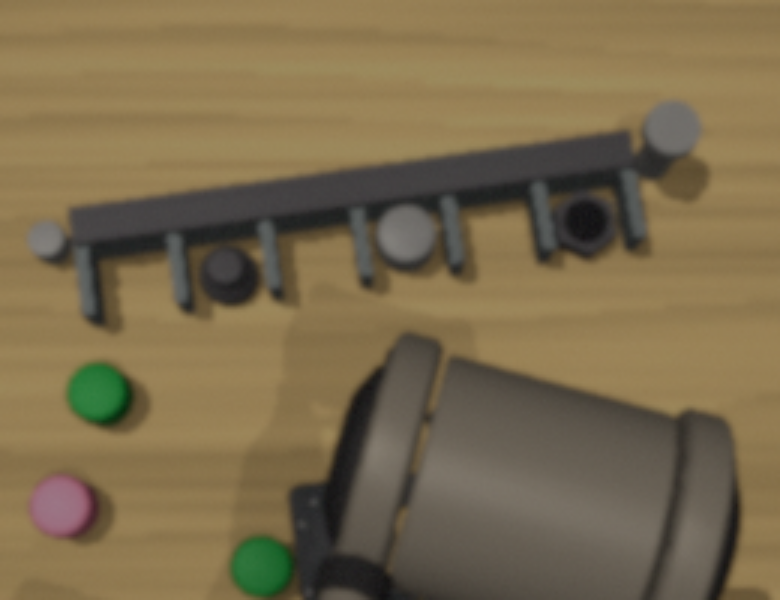

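```bash
python3 - <<'E'
from look import *
p=np.load('t11.npz')['p']; h=cv2.cvtColor(p,cv2.COLOR_RGB2HSV)
roi=p[195:222,312:340]; g=cv2.cvtColor(p,cv2.COLOR_RGB2GRAY)
print([int(v) for v in g[190:225,325]]); print([int(v) for v in g[208,308:345]])
for q in [(325,208.7)]: print(toR(cast('top',q,.038)[0]))
# rear-top and front edges: cast to z
for r in (198.5,218.3): print(r,toR(cast('top',(325,r),.038)[0]))
print('rail mid',toR(cast('top',(326,189.2),.052)[0]))
print('scene cap',toR(cast('scene',(227/3+280,374/3+140),.04)[0]))
E
```

```text
[66, 66, 65, 66, 63, 54, 45, 51, 76, 100, 108, 110, 110, 110, 111, 113, 114, 116, 118, 117, 117, 118, 117, 119, 118, 111, 95, 70, 50, 49, 67, 95, 115, 126, 128]
[83, 90, 91, 89, 83, 75, 73, 83, 103, 118, 124, 126, 125, 123, 121, 119, 118, 118, 116, 114, 113, 112, 113, 111, 109, 103, 92, 79, 66, 56, 61, 78, 91, 91, 88, 79, 78]
[ 0.02389455 -0.03332763]
198.5 [ 0.04636763 -0.03668803]
218.3 [ 0.00291087 -0.03018995]
rail mid [ 0.06240467 -0.04098756]
scene cap [ 0.02834243 -0.03642597]
```

Both views show the cap in gap 3. To confirm it is home, and that the fingers didn't just stop on the divider ends, I'll press once more with the fingers shut. They are then narrower and well clear of the dividers.

```bash
python3 -m creep '[{"dx":0,"dy":0,"dz":-0.03,"rx":0,"ry":0,"rz":0,"gripper":0},{"dx":0,"dy":0.02,"dz":-0.07,"rx":0,"ry":0,"rz":0,"gripper":0},{"dx":0,"dy":0.05,"dz":-0.11,"rx":0,"ry":0,"rz":0,"gripper":0},{"dx":0,"dy":0.09,"dz":-0.135,"rx":0,"ry":0,"rz":0,"gripper":0},{"dx":0,"dy":0.13,"dz":-0.15,"rx":0,"ry":0,"rz":0,"gripper":0},{"dx":0,"dy":0.165,"dz":-0.158,"rx":0,"ry":0,"rz":0,"gripper":0},{"dx":0,"dy":0.184,"dz":-0.16,"rx":0,"ry":0,"rz":0,"gripper":0},{"dx":0,"dy":0.19,"dz":-0.163,"rx":0,"ry":0,"rz":0,"gripper":0},{"dx":0,"dy":0.191,"dz":-0.17,"rx":0,"ry":0,"rz":0,"gripper":0},{"dx":0,"dy":0.191,"dz":-0.178,"rx":0,"ry":0,"rz":0,"gripper":0},{"dx":0,"dy":0.191,"dz":-0.186,"rx":0,"ry":0,"rz":0,"gripper":0},{"dx":0,"dy":0.191,"dz":-0.192,"rx":0,"ry":0,"rz":0,"gripper":0},{"dx":0,"dy":0.191,"dz":-0.196,"rx":0,"ry":0,"rz":0,"gripper":0},{"dx":0,"dy":0.191,"dz":-0.196,"rx":0,"ry":0,"rz":0,"gripper":0}]'
python3 -c "from look import *;st()"
```

```text
time: 25.48
tool_pos: [0.5881, -0.0044, 0.0285]
tool_rot: [-1.571, -0.0, 1.71]
contact_force: [-0.5, 0.3, -0.2]
opening: 0.0008
t 25.475 pos [ 0.5881 -0.0044  0.0285] rot [-1.571  -0.      1.7101] F [-0.5  0.3 -0.2] op 0.0008 rack [-0.0069 -0.0332]
```

```bash
python3 -m creep '[{"dx":0,"dy":0,"dz":-0.001,"rx":0,"ry":0,"rz":0,"gripper":0},{"dx":0,"dy":0,"dz":-0.002,"rx":0,"ry":0,"rz":0,"gripper":0},{"dx":0,"dy":0,"dz":-0.003,"rx":0,"ry":0,"rz":0,"gripper":0},{"dx":0,"dy":0,"dz":-0.003,"rx":0,"ry":0,"rz":0,"gripper":0}]'
python3 -c "from look import *;st()"
```

```text
time: 25.98
tool_pos: [0.589, -0.0042, 0.0283]
tool_rot: [-1.567, -0.001, 1.71]
contact_force: [-7.6, -1.9, 5.0]
opening: 0.0006
t 25.975 pos [ 0.589  -0.0042  0.0283] rot [-1.5666e+00 -5.0000e-04  1.7102e+00] F [-7.6 -1.9  5. ] op 0.0006 rack [-0.0059 -0.0331]
```

```bash
python3 -m creep '[{"dx":0,"dy":0,"dz":0.002,"rx":0,"ry":0,"rz":0,"gripper":0},{"dx":0,"dy":0,"dz":0.007,"rx":0,"ry":0,"rz":0,"gripper":0},{"dx":0,"dy":0,"dz":0.015,"rx":0,"ry":0,"rz":0,"gripper":0},{"dx":0,"dy":0,"dz":0.025,"rx":0,"ry":0,"rz":0,"gripper":0},{"dx":0,"dy":-0.02,"dz":0.035,"rx":0,"ry":0,"rz":0,"gripper":0},{"dx":0,"dy":-0.06,"dz":0.05,"rx":0,"ry":0,"rz":0,"gripper":0},{"dx":0,"dy":-0.11,"dz":0.07,"rx":0,"ry":0,"rz":0,"gripper":0},{"dx":0,"dy":-0.15,"dz":0.1,"rx":0,"ry":0,"rz":0,"gripper":0},{"dx":0,"dy":-0.18,"dz":0.14,"rx":0,"ry":0,"rz":0,"gripper":0},{"dx":0,"dy":-0.19,"dz":0.18,"rx":0,"ry":0,"rz":0,"gripper":0},{"dx":0,"dy":-0.19,"dz":0.2,"rx":0,"ry":0,"rz":0,"gripper":0},{"dx":0,"dy":-0.19,"dz":0.2,"rx":0,"ry":0,"rz":0,"gripper":0},{"dx":0,"dy":-0.19,"dz":0.2,"rx":0,"ry":0,"rz":0,"gripper":0}]'
python3 - <<'E'
from look import *
s=st()
a,_=read_camera('top'); b=np.load('top0.npz')['p']; o=np.load('t11.npz')['p']
cv2.imwrite('pics/t12.png',a[:,:,::-1])
g=lambda i:cv2.cvtColor(i,cv2.COLOR_RGB2GRAY)
print('cap diff vs t11',np.abs(g(a)[190:225,305:345].astype(int)-g(o)[190:225,305:345]).mean())
def cen(i,box,f):
    x0,x1,y0,y1=box; h=cv2.cvtColor(i[y0:y1,x0:x1],cv2.COLOR_RGB2HSV); m=cv2.moments(f(h).astype(np.uint8),True); return (round(m['m10']/m['m00']+x0,1),round(m['m01']/m['m00']+y0,1))
sat=lambda h:(h[...,0]>40)&(h[...,1]>100)
for k,bx,f in [('g1',(205,240,245,280),sat),('nut',(373,398,192,218),lambda h:h[...,2]<60),('red',(253,278,209,234),lambda h:h[...,2]<90),('jar',(110,160,280,330),lambda h:h[...,1]<60),('span',(490,520,220,315),lambda h:h[...,1]<70)]: print(k,cen(b,bx,f),cen(a,bx,f))
E
```

```text
time: 27.6
tool_pos: [0.3934, -0.0318, 0.2185]
tool_rot: [-1.572, 0.0, 1.71]
contact_force: [-0.1, 0.9, 0.1]
opening: 0.0007
t 27.6 pos [ 0.3934 -0.0318  0.2185] rot [-1.5716e+00  1.0000e-04  1.7098e+00] F [-0.1  0.9  0.1] op 0.0007 rack [-0.2035 -0.0334]
cap diff vs t11 0.8985714285714286
g1 (222.8, 260.8) (222.8, 260.8)
nut (384.5, 202.9) (384.5, 202.9)
red (264.1, 219.7) (264.0, 219.8)
jar (134.9, 304.3) (134.9, 304.3)
span (503.7, 265.8) (503.7, 265.7)
```

View pics/t12.png

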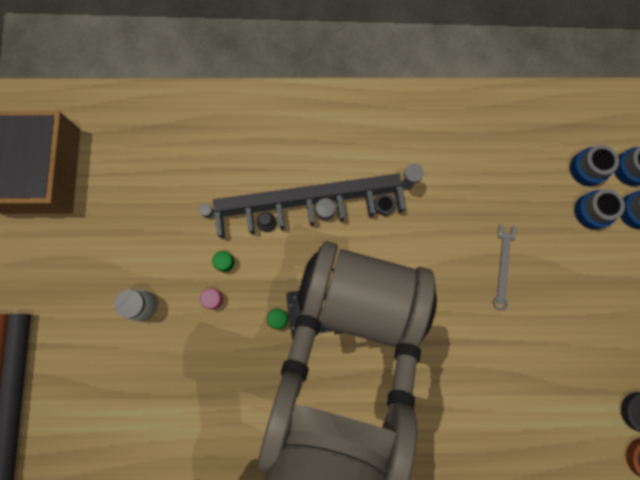

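The cap sits in gap 3 at (325,209). Everything else is where it started, and the arm is clear.

```bash
python3 -c "
from cell import *
print(robot.hand_in())"
```

```text
the job is handed in; nothing more can be done
None
```

The job is done and handed in at about 27.6 s. The fingertip run came first, then the cap was pushed home in the third gap.

- **Rail:** I started over the gap next to the post, the one holding the nut. The fingertips slid along the rail top past the first and second gaps and stopped over the third. The force read 7–8.5 N at every stop along the way.
- **Cap:** I pushed the grey cap sideways in front of the third gap, then straight in. Both pushes were low on the bench, with no gripping or lifting.
- **Home against the back:** The push stopped hard at about 8 N. A second press with the fingers shut stopped hard in the same way, on the cap and not on the dividers.
- **Small disagreement:** The estimates of the cap's centre were about 25–28 mm from the mouth line, against the nominal 28 mm. That is roughly within calibration error, so I relied on the hard stops.
- **Other things:** In the last top view the nut, reducer, jar, spanner and one green look-alike were within 0.1 pixel of where they started. The other green one and the pink one I checked only by eye. The arm was clear of everything.

One early move was refused for missing row values before anything had moved.

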